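# Hang the loaded pan on the spring scale

## Task

At the mineral show's weighing table, pick up the scale pan with the stone in it and hang it by its bail in the dip of the green column scale's arm. The stone lies off-centre and the arm is sprung: ease the weight onto it slowly and let go gently, only once the arm carries it all, so that nothing drops, bounces or swings, and leave it hanging still with the stone in the pan. Do not disturb the other things on the table.

Things in the scene. Friction and masses are not known exactly. Their poses are not given: they have to be found in the camera images.
- tab (a point): black grip tab on top of the loose scale pan: an upright block 24 (pan x) x 12 (pan y) x 44 (tall) mm; this point is its centre, 182 mm above the pan's flat underside and 32 mm above bail_top. Axes: those of the pan, z up, y in the plane of the bail. Take it from above by its two 12 mm-apart faces (across pan y).
- pan: loose steel weighing pan, a round dish 140 mm across and 20 mm high, 0.22 kg, with a stiff 6 mm brass bail (stirrup) in its y-z plane: legs at y +-68 mm at the rim, +-60 at 85 mm height, +-14 at 132, meeting at 150 mm. Origin: centre of the underside. The window under the bail is open along pan x; either side may face the scale.
- bail_top (a point): top of the bail of the pan, on the rod's centre line, 150 mm above the pan's underside; axes as the pan. This part sits in the saddle.
- stone_mid (a point): dark grey rough stone about 60 mm wide, 54 mm tall, lying loose in the pan 10 to 18 mm to one side of its middle (pan +y); its weight is unknown (0.12 to 0.75 kg). Point: half-way up, axes of the stone.
- saddle (a point): V-shaped dip in the 8 mm round steel weighing arm of the green column scale: the point where the centre line of the bail's top lies when fully home; 261 mm above the table when empty. x points along the arm to the column, z up. The dip's rims are 16 mm before and behind, the bar's centre line there is 7 mm higher than this point.
- red_tip (a point): centre of the red ball (11 mm) at the free front end of the weighing arm, 36 mm in front of the saddle (-x) and 17 mm higher than it; the bar falls from here to the dip's front rim. Axes as the saddle.
- scale: green column scale, fixed. Origin on the table straight below the saddle, x from there to the column. Column face 118 mm behind the saddle, column 58 mm wide, top 291 mm high; its foot (120 x 120 x 14 mm) begins 90 mm behind the saddle. Behind the dip the arm runs level to the column.
- weigh_arm (a joint): how far the spring-borne arm has sunk, m: 0 empty, up to 0.095; spring about 130 N/m, so the loaded pan sinks it 25 to 74 mm depending on its unknown weight. The spring is lightly damped and bounces if loaded or let go suddenly; keep it below 0.06 m/s, and below 0.04 m/s while the pan is let go.
- cup: bystander: white cup 72 mm wide, 85 mm tall; origin under its centre
- quartz_mid (a point): bystander: pale stone about 50 mm; its centre
- ore_mid (a point): bystander: brown stone about 55 mm; its centre
- jasper_mid (a point): bystander: red stone about 55 mm; its centre
- loupe: bystander: black loupe ring 48 mm wide, 22 mm tall; origin under its centre
- weight: bystander: brass weight 36 mm wide, 50 mm tall; origin under its centre
- brush: bystander: small brush 160 mm long, lying; its origin
Mind the look-alikes: they are no part of the job. Leave any yellow look-alike of the part that bears stone_mid alone.

How it is judged (in metres and radians):
On the way, in this order (a step that is already met when the one before it is completed fails the run):
1. the pan is lifted off the table with the stone in it (height (world z) of pan above 0.03 m and distance between stone_mid and pan below 0.05 m), for 0.1 s.
2. the top of the bail is home in the saddle and the arm has begun to sink (distance between bail_top and saddle below 0.007 m and value of joint weigh_arm above 0.01 m), for 0.2 s.
At the end, for the whole second after the job is handed in: the bail's top lies within 7 mm of its place in the saddle, the arm carries the pan (sunk at least 20 mm), the pan hangs free more than 20 mm over the table, tilted less than 0.3 rad, let go and still (below 0.03 m/s and 0.3 rad/s), with the stone in it (distance between bail_top and saddle below 0.007 m and value of joint weigh_arm above 0.02 m and angle between pan's own z axis and vertical below 0.3 rad and height (world z) of pan above 0.02 m and linear speed of pan below 0.03 m/s and angular speed of pan below 0.3 rad/s and contact force between pan and the fingers below 0.05 N and distance between stone_mid and pan below 0.05 m); the robot touches nothing.
It fails at once if the arm of the scale bounces or is loaded with a jerk (it moves faster than 0.06 m/s) (velocity of joint weigh_arm above 0.06 m/s or velocity of joint weigh_arm below -0.06 m/s).
It fails at once if the arm jumps as the pan is let go: it moves faster than 0.04 m/s while it bears the pan and the fingers press on the pan with less than 10 N (contact force between pan and scale above 0.5 N and contact force between pan and the fingers below 10 N and (velocity of joint weigh_arm above 0.04 m/s or velocity of joint weigh_arm below -0.04 m/s)).
It fails at once if the pan is pressed or knocked onto the scale with more than 22 N (contact force between pan and scale above 22 N).
It fails at once if the pan swings while it hangs in the arm (turns faster than 0.6 rad/s) (contact force between pan and scale above 0.5 N and angular speed of pan above 0.6 rad/s).
It fails at once if another thing on the table is shifted by more than 3 cm (distance of any of cup, quartz_mid, ore_mid, jasper_mid, loupe, weight, brush from where it was at the start of the episode above 0.03 m).
It also fails if it takes over 72 s, if anything falls off the work surface, if the arm or the gripper's body presses on something with over 40 N, if the wrist force passes 120 N, or if a joint passes its speed limit or range.

## Robot

A 6-joint arm with a two-finger parallel gripper is mounted at the origin on the work surface. World frame = base frame: x ahead of the robot, y to its left, z up, the work surface at z = 0. Lengths are in mm, angles in rad, forces in N, time in s.
With the tool pointing down it reaches from about 400 to 925 mm from the base axis. Payload 12.5 kg.
Tool frame: the origin (TCP) lies at the very end of the fingers, on their centre line; the grasp point (between the pads) lies 19 mm behind it; x points along the fingers, y is the direction in which the jaws open and shut, and the axes are right-handed (so a half turn about x gives the same grasp; the last joint's range is limited). The gripper opens to 95 mm and grips with 3 to 60 N. Pads are 20 mm wide; open, the fingers measure 119 mm over their backs; the gripper's body (75 mm by 180 mm) begins 59 mm behind the grasp point.
Start: joints at [1.013, 0.491, 1.559, -0, 1.092, -0.106], TCP at [272.854, 562.317, 182.761] pointing down, gripper open.
Joint ranges: [-3.1, 3.1], [-0.84, 2.19], [0.05, 2.79], [-1.13, 4.28], [0.06, 2.93], [-2.69, 2.69]. Speed limits (rad/s): [2.22, 2.22, 2.79, 3.14, 3.14, 3.14].

## Interface

Orientations are given as [roll, pitch, yaw] about the fixed x, y, z axes, in that order (R = Rz(yaw) Ry(pitch) Rx(roll)).
In Python, from cell import env, optics, job gives the robot as it stands.
- The arm moves only by the shell command python3 -m handwheel 'ROWS' [OPENING]. ROWS is JSON, a list of rows, each an object with "travel": the shift along the world's x, y, z in mm, a list of three; "roll": the turn about the world's z in degrees. In form: [{"travel": [dx, dy, dz], "roll": roll}, ...]. A call has 1 to 8 rows; each row is the pose to reach, as a shift and turn from the pose commanded when the call began; what a row does not reach only later rows make up. A row lasts 1/10 s, in which the tool goes at most 50 mm and 8.59 degrees, less where a joint would pass 70% of its speed; a pose out of reach is approached as far as the arm can. A call with a gripper value outside its range is refused whole. OPENING is the closure, from -1 (fully open) to 1 (shut), set as the call begins (- or left out, the last holds). The fingers move at their own pace and stop on an object; the grip force is fixed at half the most. Time passes only in rows, so rows that repeat a pose let the fingers close. It gives the time, the measured TCP pose, the force and the opening at its end, in the units of the state.
- env.state(): the state, without advancing time (a new reading comes with each control period).
- optics.read_camera(name): name is "scene" or "side" or "wrist"; returns the picture (400x640x3 uint8, red, green, blue); there is no depth.
- optics.camera_params(name): a dict with "fx", "fy", "cx", "cy" (pixels), "world_from_camera" (4x4, takes a point from camera to world coordinates). Camera axes: x right, y up, looking along -z (the intrinsics and any distortion apply to the point x, -y, -z); pixel columns grow to the right and rows downward; lengths in mm; the calibration is good to about 2 mm. A picture is of the moment at which its call begins: read the wrist's pose just before it. camera_params takes no time and is no camera call; for the wrist camera it gives the pose at the moment of the call.
- job.job_done(): hands the job in, once; it reports no verdict.
The state is a dict: "t": time; "joints": joint angles; "qvel": joint speeds; "tau": joint torques, N m; "eef_pos": TCP position; "tcp_rot": TCP orientation; "ft_force": force on the tool from outside, world axes, zero at the start; "moment": the same for the moment, N m; "opening": opening from 0.0 (shut) to 1.0 (fully open).
Only numpy, scipy, OpenCV 4.12 (cv2) and the standard library are available. Lean on these libraries where they do the work, as an engineer would, in place of code of your own. Each camera call takes 0.05 s, during which the arm holds its last target.

## Working session

There is one attempt and no reset: what is moved stays moved. The work goes in short steps, Python scripts to look and compute and a shell command to move; the robot and the scene stay as the last step left them, time stands still between calls to the robot, and variables do not carry over. Pictures are saved under pics/ and viewed, and the job is handed in when it is done.

```bash
ls; mkdir -p pics
python3 - <<'E'
from cell import env, optics, job
import cv2,numpy as np
print(env.state())
for n in ("scene","side","wrist"):
    p=optics.camera_params(n); print(n,{k:(np.round(v,3).tolist() if not isinstance(v,(int,float)) else v) for k,v in p.items()})
    cv2.imwrite(f"pics/{n}0.png",optics.read_camera(n)[:,:,::-1])
E
```

```text
pics
{'t': 0.0, 'joints': array([ 1.01343143e+00,  4.91550185e-01,  1.55945748e+00,  2.10542698e-05,
        1.09172680e+00, -1.05609183e-01]), 'qvel': array([ 1.58962646e-03, -1.94999668e-04,  1.66434987e-03,  4.63320609e-05,
        1.78018754e-03, -1.59069854e-03]), 'tau': array([-2.08318823e-03, -6.12646723e+01, -2.58172166e+01,  6.91518746e-02,
        4.82415897e-02, -9.77566674e-05]), 'eef_pos': array([272.66587935, 562.06278266, 182.16483822]), 'tcp_rot': array([-1.69275786,  1.56965436, -2.14452328]), 'ft_force': array([-0.5039496 ,  0.54138706, -0.15157343]), 'moment': array([-0.00957201, -0.01004179, -0.02754719]), 'opening': 1.0007134774720277}
scene {'fx': 400.715120032884, 'fy': 400.715120032884, 'cx': 315.8993908932988, 'cy': 200.1298810135469, 'world_from_camera': [[0.846, -0.363, 0.391, 1003.974], [0.534, 0.587, -0.609, -698.591], [-0.009, 0.724, 0.69, 961.543], [0.0, 0.0, 0.0, 1.0]]}
side {'fx': 464.0421536645359, 'fy': 464.0421536645359, 'cx': 327.935819204303, 'cy': 192.74784654700028, 'world_from_camera': [[-0.953, 0.191, -0.237, 252.156], [-0.304, -0.599, 0.741, 1005.204], [-0.001, 0.778, 0.628, 1032.765], [0.0, 0.0, 0.0, 1.0]]}
wrist {'fx': 276.170229672107, 'fy': 276.170229672107, 'cx': 319.8488816150387, 'cy': 202.6910787570951, 'world_from_camera': [[0.437, -0.862, -0.258, 199.488], [0.9, 0.418, 0.125, 597.664], [-0.0, -0.286, 0.958, 384.627], [0.0, 0.0, 0.0, 1.0]]}
```

View pics/scene0.png

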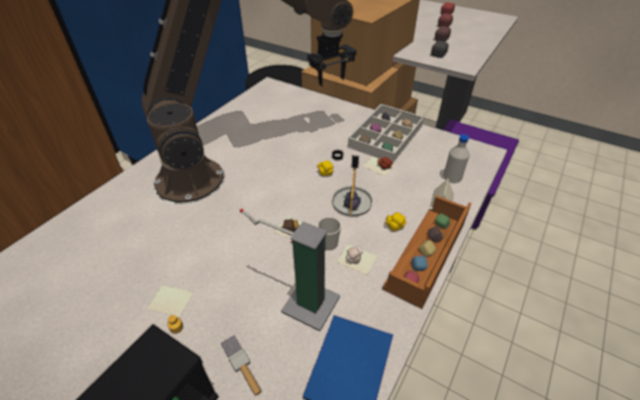

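View pics/side0.png

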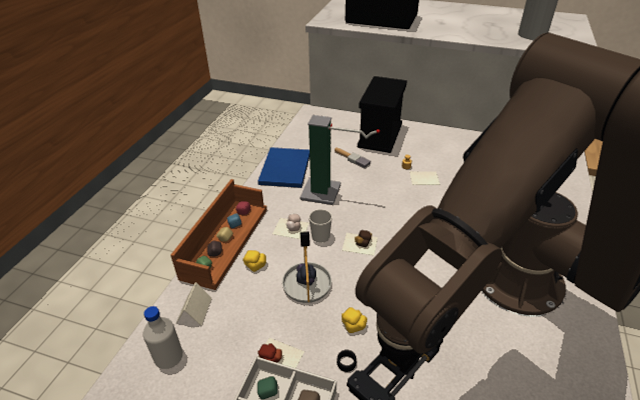

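View pics/wrist0.png

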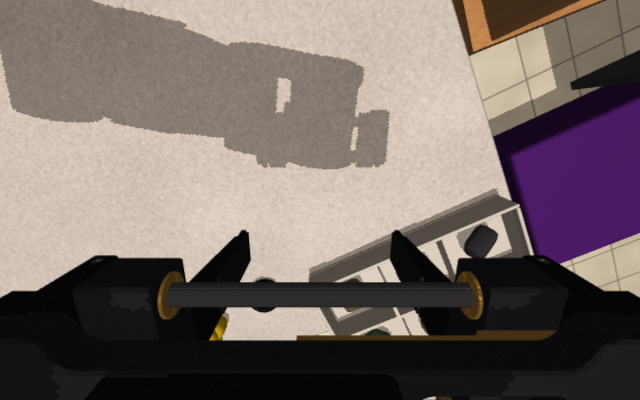

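The pan is at scene (352,200) and side (307,282), with its black tab at scene (355,161) and side (305,239). A dark stone lies in it. The yellow lumps (scene (326,167), (396,221)) are the look-alikes. The green column scale is at scene (310,270), with its red tip at scene (241,211) and side (378,132). I'll enlarge these next.

Run:
```python
import cv2,numpy as np
a=cv2.imread("pics/scene0.png");b=cv2.imread("pics/side0.png")
def c(im,x,y,w,h,s): return cv2.resize(im[y:y+h,x:x+w],None,fx=s,fy=s,interpolation=cv2.INTER_CUBIC)
cv2.imwrite("pics/c1.png",np.hstack([c(a,310,140,80,90,5),c(b,265,220,80,90,5)]))
cv2.imwrite("pics/c2.png",np.vstack([c(a,230,190,130,60,6),c(b,290,110,130,40,6)]))
```

```text
(no output)
```

View pics/c1.png

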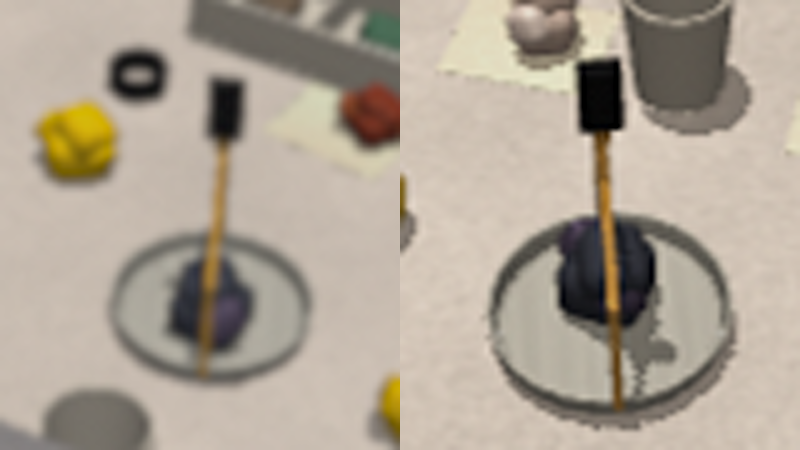

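View pics/c2.png

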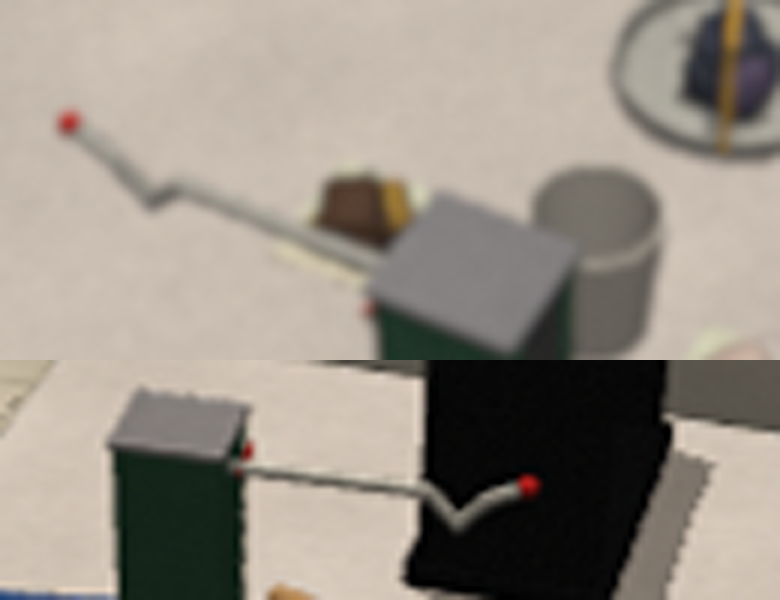

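The crops confirm the pan: dark grey stone, brass bail seen nearly edge-on, black tab on top. The saddle dip is at scene ~(255.5,224) and side ~(366.5,138), and the red ball at scene (241.5,210.5) and side (378,131). Triangulating now.

```bash
cat > h.py <<'E'
import numpy as np,cv2
from cell import env,optics,job
def ray(p,u,v):
    d=np.array([(u-p["cx"])/p["fx"],-(v-p["cy"])/p["fy"],-1.]);M=np.array(p["world_from_camera"]);d=M[:3,:3]@d
    return M[:3,3],d/np.linalg.norm(d)
def tri(pa,a,pb,b):
    o1,d1=ray(pa,*a);o2,d2=ray(pb,*b)
    s=np.linalg.lstsq(np.c_[d1,-d2],o2-o1,rcond=None)[0]
    A=o1+s[0]*d1;B=o2+s[1]*d2
    return (A+B)/2,np.linalg.norm(A-B)
def plane(p,u,z):
    o,d=ray(p,*u);return o+d*(z-o[2])/d[2]
def proj(p,X):
    M=np.array(p["world_from_camera"]);q=M[:3,:3].T@(np.asarray(X)-M[:3,3])
    return np.array([p["cx"]+p["fx"]*q[0]/-q[2],p["cy"]-p["fy"]*q[1]/-q[2]])
def blob(im,mask,box):
    x0,y0,x1,y1=box;m=np.zeros(mask.shape,np.uint8);m[y0:y1,x0:x1]=mask[y0:y1,x0:x1]
    n,l,s,c=cv2.connectedComponentsWithStats(m);k=1+np.argmax(s[1:,4]);return c[k],s[k]
E
python3 - <<'E'
from h import *
S=optics.camera_params("scene");D=optics.camera_params("side")
a=cv2.imread("pics/scene0.png").astype(int);b=cv2.imread("pics/side0.png").astype(int)
bk=lambda i:(i.max(2)<75).astype(np.uint8)
rd=lambda i:((i[:,:,2]>i[:,:,1]+60)&(i[:,:,2]>i[:,:,0]+60)).astype(np.uint8)
ta=blob(a,bk(a),(345,150,365,175));tb=blob(b,bk(b),(295,228,315,250));print("tab",ta,tb,tri(S,ta[0],D,tb[0]))
ra=blob(a,rd(a),(235,203,250,218));rb=blob(b,rd(b),(370,125,386,138));print("red",ra,rb,tri(S,ra[0],D,rb[0]))
print("dip",tri(S,(255.5,224),D,(366.4,137.6)))
# bar rear near column & front rim
print("barrear",tri(S,(230+365/6,190+262/6),D,(290+240/6,110+108/6)))
print("rear rim",tri(S,(230+180/6,190+187/6),D,(290+425/6,110+132/6)))
# feet at z=20
fa=plane(S,(351,214.5),20);fb=plane(D,(308.4,301),20);print("feet",fa,fb,np.linalg.norm(fa-fb),np.degrees(np.arctan2(*(fb-fa)[[1,0]])))
# dish rim ellipse centre
for n,p,c in (("S",S,(310+210/5,140+305/5)),("D",D,(265+213/5,220+307/5))): print(n,plane(p,c,18))
# column top corners z=291
for q in [(440,193),(580,243),(515,350),(375,295)]: print("colS",plane(S,(230+q[0]/6,190+q[1]/6),291).round(1))
for q in [(140,30),(250,47),(235,100),(110,85)]: print("colD",plane(D,(290+q[0]/6,110+q[1]/6),291).round(1))
E
```

```text
tab (array([354.70689655, 161.72413793]), array([352, 156,   6,  12,  58], dtype=int32)) (array([304.70338983, 239.        ]), array([301, 232,   9,  15, 118], dtype=int32)) (array([572.33555652, 201.27459129, 181.20298047]), np.float64(1.395895823651852))
red (array([240.875, 209.875]), array([240, 209,   3,   3,   8], dtype=int32)) (array([377.66666667, 130.11111111]), array([376, 129,   4,   3,   9], dtype=int32)) (array([ 482.91477754, -222.02531568,  281.17192805]), np.float64(0.5248177917964648))
dip (array([ 517.92302515, -218.43475848,  248.75429845]), np.float64(3.0604166497363696))
barrear (array([ 628.31605991, -211.70931565,  269.76605733]), np.float64(12.329282531368653))
rear rim (array([ 535.25794488, -217.61699976,  267.07731833]), np.float64(0.25490652128524194))
feet [604.14728565 134.62475707  20.        ] [543.37987679 269.1686435   20.        ] 147.6304011882351 114.30654901323634
S [575.42794242 194.52993475  18.        ]
D [568.95535438 204.17372111  18.        ]
colS [ 638.1 -184.2  291. ]
colS [ 696.9 -178.   291. ]
colS [ 703.7 -234.4  291. ]
colS [ 646.2 -239.6  291. ]
colD [ 697.7 -233.8  291. ]
colD [ 636.2 -234.4  291. ]
colD [ 627.4 -180.2  291. ]
colD [ 693.8 -174.9  291. ]
```

Run:
```python
from h import *
from scipy.spatial.transform import Rotation as R
S=optics.camera_params("scene");D=optics.camera_params("side")
r=R.from_euler("xyz",env.state()["tcp_rot"]).as_matrix();print(r.round(3), "jaw deg",np.degrees(np.arctan2(r[1,1],r[0,1])))
for n,u,v,z in (("cup",329,225,85),("ore",291,226,25),("quartz",354,255,25),("boxtop",155,330,200),("boxtop2",205,375,200)): print(n,plane(S,(u,v),z).round())
for n,u,v,z in (("cup",320,218,85),("ore",364,238,25),("quartz",294,222,25),("boxL",365,80,200),("boxR",405,85,200),("boxbottom",395,150,0)): print(n,plane(D,(u,v),z).round())
print("box tri",tri(S,(155,329),D,(404,84)),tri(S,(204,374),D,(362,105)))
```

```text
[[-0.     0.437  0.9  ]
 [-0.001  0.9   -0.437]
 [-1.    -0.001 -0.   ]] jaw deg 64.11660048276076
cup [597.   4.  85.]
ore [469. -15.  25.]
quartz [694. -12.  25.]
boxtop [ 497. -530.  200.]
boxtop2 [ 649. -543.  200.]
cup [596.  11.  85.]
ore [459.  -5.  25.]
quartz [691.  -8.  25.]
boxL [ 645. -721.  200.]
boxR [ 481. -725.  200.]
boxbottom [ 469. -553.    0.]
box tri (array([ 494.70629723, -551.12004285,  263.35763126]), np.float64(75.37107620728077)) (array([ 622.8215535 , -541.91560736,  176.67127725]), np.float64(24.847661763303925))
```

```bash
python3 -m handwheel '[{"travel":[0,0,30],"roll":0},{"travel":[30,-36,60],"roll":0},{"travel":[60,-72,90],"roll":0},{"travel":[90,-108,100],"roll":0},{"travel":[120,-144,100],"roll":0},{"travel":[150,-180,100],"roll":0},{"travel":[180,-210,100],"roll":0},{"travel":[200,-240,100],"roll":0}]' -1
```

```text
t: 0.95
eef_pos: [474.4, 320.4, 282.6]
tcp_rot: [-0.833, 1.571, -1.286]
ft_force: [-0.4, -0.1, -0.3]
opening: 1.003
```

```bash
python3 -m handwheel '[{"travel":[16,-20,0],"roll":7},{"travel":[32,-40,0],"roll":14},{"travel":[48,-60,0],"roll":21},{"travel":[64,-80,0],"roll":28},{"travel":[80,-100,0],"roll":35},{"travel":[92,-113,0],"roll":42},{"travel":[98,-119,0],"roll":50},{"travel":[98,-119,0],"roll":50}]' -1
python3 - <<'E'
from h import *
s=env.state();p=optics.camera_params("wrist");im=optics.read_camera("wrist");cv2.imwrite("pics/w1.png",im[:,:,::-1])
print(s["eef_pos"],s["joints"],s["tcp_rot"]);print(proj(p,s["eef_pos"]),proj(p,[572.3,201.3,204]),p["world_from_camera"])
E
```

```text
t: 1.75
eef_pos: [571.4, 202.4, 282.3]
tcp_rot: [2.95, 1.57, -2.912]
ft_force: [-0.3, -0.9, -0.7]
opening: 1.0
[571.36472159 202.42975484 282.25761665] [ 2.31560632e-01  3.83639319e-01  1.46668062e+00  1.45087435e-06
  1.29200654e+00 -1.76089938e+00] [ 2.9495892   1.5700625  -2.91193283]
[319.5637429  227.97889436] [318.23524435 200.65280892] [[-4.09362961e-01 -8.74203600e-01 -2.61132212e-01  4.97139811e+02]
 [ 9.12371174e-01 -3.91955631e-01 -1.18108529e-01  1.69172963e+02]
 [ 8.98659849e-04 -2.86598760e-01  9.58050282e-01  4.84725268e+02]
 [ 0.00000000e+00  0.00000000e+00  0.00000000e+00  1.00000000e+00]]
```

View pics/w1.png

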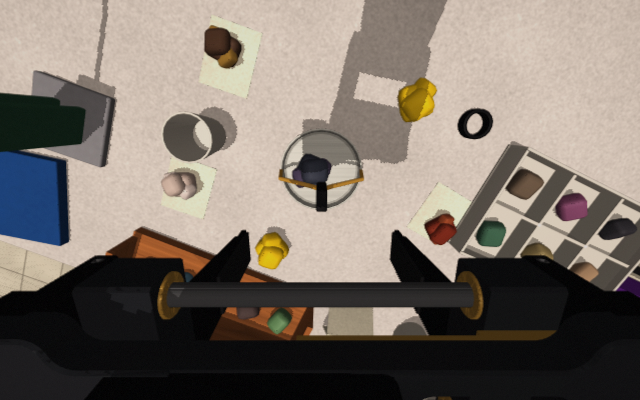

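Wrist view: the tab is at (321,197), the bail's feet at ~(280,178) and (362,179), and the stone sits to the image left of the bail's middle. The yellow lumps at (417,100) and (271,250) are clearly outside the pan.

Run:
```python
from h import *
im=cv2.imread("pics/w1.png")
cv2.imwrite("pics/w1c.png",cv2.resize(im[120:220,265:375],None,fx=7,fy=6,interpolation=cv2.INTER_CUBIC)[:600,:770])
p=optics.camera_params("wrist")
i=im.astype(int)
bk=(i.max(2)<30).astype(np.uint8);c,s=blob(i,bk,(310,180,332,216));print("tab",c,s)
br=((i[:,:,2]-i[:,:,0]>70)&(i[:,:,2]>110)).astype(np.uint8);br[:,:270]=0;br[:,375:]=0;br[:165]=0;br[215:]=0
ys,xs=np.nonzero(br);print(xs.min(),ys[xs==xs.min()],xs.max(),ys[xs==xs.max()])
for z in (160,182,204):print(z,plane(p,c,z))
a=plane(p,(xs.min()+.5,ys[xs==xs.min()].mean()),20);b=plane(p,(xs.max()-.5,ys[xs==xs.max()].mean()),20)
print(a,b,np.linalg.norm(a-b),(a+b)/2,np.degrees(np.arctan2(*(a-b)[[1,0]])))
# tab box corner edges: 
m=np.zeros_like(bk);m[180:216,310:332]=bk[180:216,310:332];pts=np.argwhere(m)[:,::-1].astype(np.float32);print(cv2.minAreaRect(pts))
```

```text
tab [321.35125448 196.20430108] [316 182  11  29 279]
278 [178] 363 [178 179 180]
160 [576.91037535 208.10608884 160.        ]
182 [571.46400539 205.53079704 182.        ]
204 [566.01763542 202.95550523 204.        ]
[611.75595276 144.3370559   20.        ] [555.11744155 276.53417764  20.        ] 143.81933092979068 [583.43669716 210.43561677  20.        ] -66.8077802471918
((321.0, 196.0), (28.0, 10.0), 90.0)
```

View pics/w1c.png

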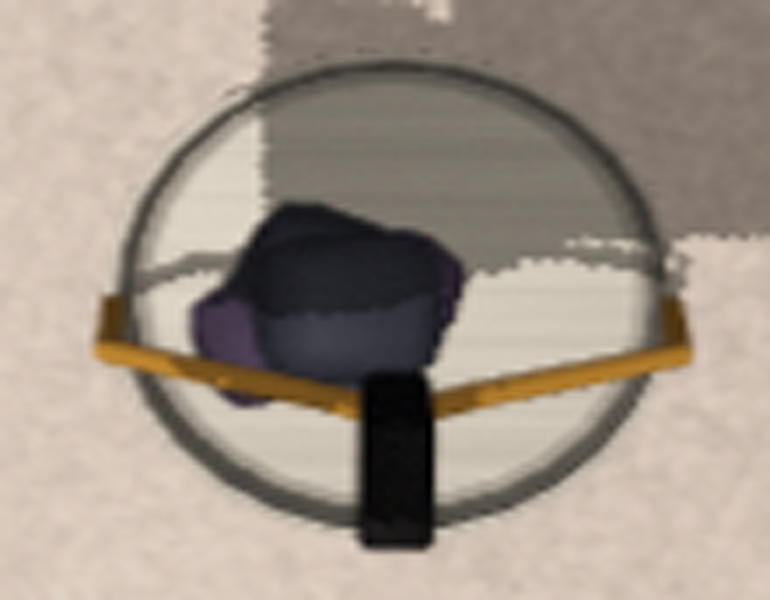

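```bash
python3 -m handwheel '[{"travel":[0,1,-18],"roll":0},{"travel":[0,1,-36],"roll":0},{"travel":[0,1,-54],"roll":0},{"travel":[0,1,-72],"roll":0},{"travel":[0,1,-90],"roll":0},{"travel":[0,1,-104],"roll":0},{"travel":[0,1,-116],"roll":0},{"travel":[0,1,-116],"roll":0}]' -1
python3 - <<'E'
from h import *
s=env.state();p=optics.camera_params("wrist");im=optics.read_camera("wrist");cv2.imwrite("pics/w2.png",im[:,:,::-1])
print(s["eef_pos"],s["ft_force"]);print(proj(p,s["eef_pos"]),proj(p,s["eef_pos"]+[0,0,19]))
for n in("scene","side"):
    q=optics.camera_params(n);i=optics.read_camera(n);cv2.imwrite(f"pics/{n}2.png",i[:,:,::-1]);print(proj(q,s["eef_pos"]))
a=cv2.imread("pics/scene2.png");b=cv2.imread("pics/side2.png")
c=lambda im,x,y,w,h,s:cv2.resize(im[y:y+h,x:x+w],None,fx=s,fy=s,interpolation=cv2.INTER_CUBIC)
cv2.imwrite("pics/c3.png",np.hstack([c(a,310,110,80,110,5),c(b,265,200,80,110,5)]))
E
```

```text
t: 2.6
eef_pos: [569.9, 204.6, 165.4]
tcp_rot: [2.893, 1.568, -2.971]
ft_force: [-1.0, -0.8, -0.3]
opening: 0.997
[569.92342792 204.59815699 165.38239173] [-1.02692506 -0.84913456 -0.31163816]
[319.55413519 228.00065716] [319.56358208 237.82777139]
[354.46321366 164.89167628]
[305.59846035 244.35203262]
```

View pics/w2.png

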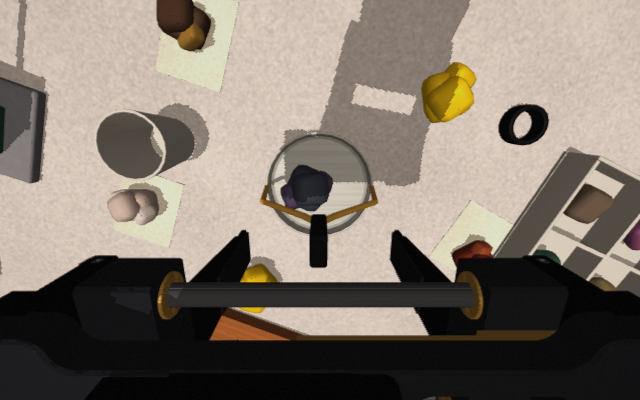

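View pics/c3.png

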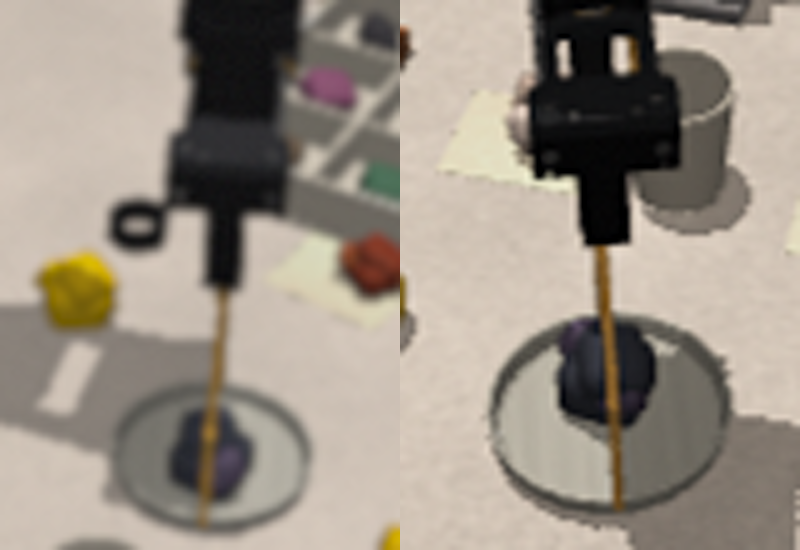

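The wrist view shows the tab at (318.5,240), centred between the finger tips (midpoint ~320). Both outer views show the fingers lined up with the bail's rod. Closing.

```bash
python3 -m handwheel '[{"travel":[0,0,0],"roll":0},{"travel":[0,0,0],"roll":0},{"travel":[0,0,0],"roll":0},{"travel":[0,0,0],"roll":0},{"travel":[0,0,0],"roll":0},{"travel":[0,0,0],"roll":0},{"travel":[0,0,0],"roll":0}]' 1
python3 - <<'E'
from h import *
s=env.state();im=optics.read_camera("wrist");cv2.imwrite("pics/w3.png",im[:,:,::-1]);print(s["eef_pos"],s["ft_force"],s["moment"],s["opening"]*95)
E
```

```text
t: 3.45
eef_pos: [570.8, 204.3, 166.8]
tcp_rot: [1.856, 1.571, 2.277]
ft_force: [0.1, -0.2, 0.7]
opening: 0.47
[570.84962949 204.28778942 166.7585926 ] [ 0.05607165 -0.18918794  0.73094512] [0.08377122 0.06321252 0.01153673] 44.644557353251734
```

View pics/w3.png

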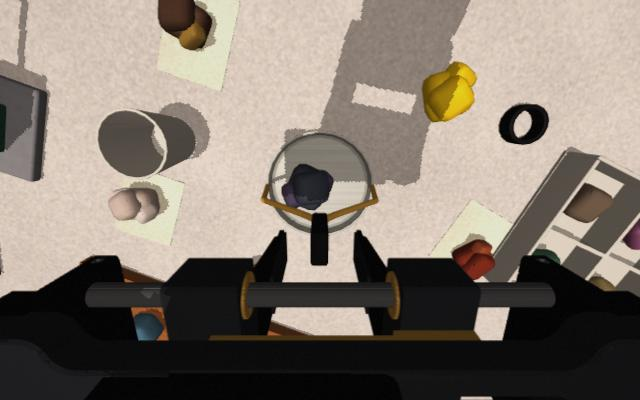

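```bash
python3 -m handwheel '[{"travel":[0,0,0],"roll":0},{"travel":[0,0,0],"roll":0},{"travel":[0,0,0],"roll":0},{"travel":[0,0,0],"roll":0},{"travel":[0,0,0],"roll":0},{"travel":[0,0,0],"roll":0},{"travel":[0,0,0],"roll":0},{"travel":[0,0,0],"roll":0}]' 1
python3 - <<'E'
from h import *
s=env.state();im=optics.read_camera("wrist");cv2.imwrite("pics/w3.png",im[:,:,::-1]);print(s["eef_pos"],s["ft_force"],s["moment"],s["opening"]*95)
E
```

```text
t: 4.3
eef_pos: [571.0, 204.3, 166.8]
tcp_rot: [-0.336, 1.571, 0.084]
ft_force: [2.5, -1.1, -1.6]
opening: 0.12
[570.96617623 204.26632715 166.75527498] [ 2.49243798 -1.08271152 -1.61245786] [-0.25322347 -0.3320859   0.02008306] 11.35489418387564
```

View pics/w3.png

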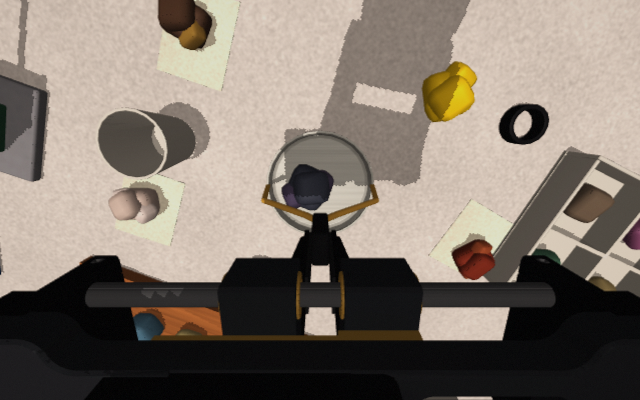

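The fingers stopped at about 11.4 mm (the tab is 12 mm) with the pan in place. Lifting gently.

```bash
python3 -m handwheel '[{"travel":[0,0,2],"roll":0},{"travel":[0,0,6],"roll":0},{"travel":[0,0,12],"roll":0},{"travel":[0,0,20],"roll":0},{"travel":[0,0,28],"roll":0},{"travel":[0,0,35],"roll":0},{"travel":[0,0,40],"roll":0},{"travel":[0,0,40],"roll":0}]'
for k in 1 2 3; do python3 -c "
from h import *
s=env.state();im=optics.read_camera('wrist');cv2.imwrite('pics/w4.png',im[:,:,::-1]);print(s['t'],s['eef_pos'].round(1),s['ft_force'].round(2),s['moment'].round(3))"; done
```

```text
t: 5.15
eef_pos: [571.1, 204.4, 207.7]
tcp_rot: [-0.134, 1.569, 0.286]
ft_force: [-0.7, 0.6, -9.9]
opening: 0.123
5.15 [571.1 204.4 207.7] [-0.66  0.6  -9.89] [0.132 0.041 0.008]
5.2 [570.9 204.3 207.1] [ 0.73  0.38 -9.12] [0.197 0.028 0.017]
5.25 [570.7 204.3 206.7] [-0.32  0.4  -8.83] [0.171 0.098 0.017]
```

View pics/w4.png

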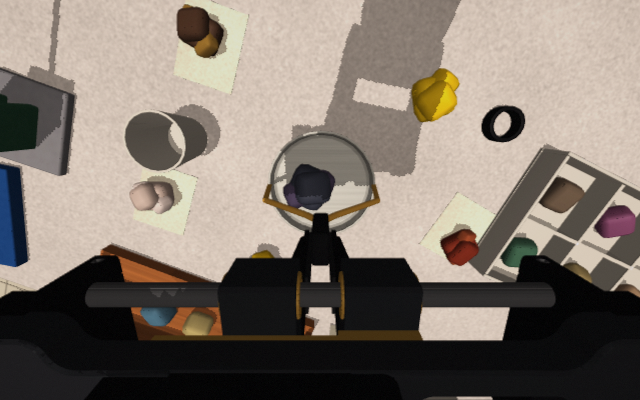

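The pan and stone are lifted, with the stone still beside the bail at (310,186). The load is about 9.1 N, so I expect about 70 mm of sink. Next I raise it and turn and carry it toward the front of the scale.

```bash
python3 -m handwheel '[{"travel":[0,0,5],"roll":0},{"travel":[0,0,15],"roll":0},{"travel":[0,0,30],"roll":0},{"travel":[0,0,48],"roll":0},{"travel":[0,0,70],"roll":0},{"travel":[0,0,92],"roll":0},{"travel":[0,0,110],"roll":0},{"travel":[0,0,123],"roll":0}]'
python3 -m handwheel '[{"travel":[-2,-4,0],"roll":-1},{"travel":[-6,-13,0],"roll":-3},{"travel":[-12,-27,0],"roll":-5},{"travel":[-20,-45,0],"roll":-8},{"travel":[-29,-65,0],"roll":-11},{"travel":[-38,-85,0],"roll":-14},{"travel":[-47,-105,0],"roll":-16},{"travel":[-56,-125,0],"roll":-18}]'
python3 -m handwheel '[{"travel":[-9,-20,0],"roll":-1},{"travel":[-18,-40,0],"roll":-1.6},{"travel":[-27,-60,0],"roll":-1.6},{"travel":[-36,-80,0],"roll":-1.6},{"travel":[-45,-100,0],"roll":-1.6},{"travel":[-52,-118,0],"roll":-1.6},{"travel":[-56,-132,0],"roll":-1.6},{"travel":[-58,-139,0],"roll":-1.6}]'
python3 -m handwheel '[{"travel":[0,0,0],"roll":0},{"travel":[0,0,0],"roll":0}]'
python3 - <<'E'
from h import *
s=env.state();im=optics.read_camera("wrist");cv2.imwrite("pics/w5.png",im[:,:,::-1]);p=optics.camera_params("wrist")
print(s["t"],s["eef_pos"],s["ft_force"]);print(p["world_from_camera"])
from scipy.spatial.transform import Rotation as R
r=R.from_euler("xyz",s["tcp_rot"]).as_matrix();print("jaw",np.degrees(np.arctan2(r[1,1],r[0,1])))
for n in("scene","side"):cv2.imwrite(f"pics/{n}5.png",optics.read_camera(n)[:,:,::-1])
E
```

```text
t: 6.1
eef_pos: [571.0, 204.3, 331.9]
tcp_rot: [-0.141, 1.569, 0.28]
ft_force: [0.5, 0.1, -9.4]
opening: 0.12
t: 6.9
eef_pos: [513.4, 77.6, 329.0]
tcp_rot: [-3.06, 1.569, -2.957]
ft_force: [1.2, 1.3, -9.1]
opening: 0.122
t: 7.7
eef_pos: [455.5, -61.2, 329.3]
tcp_rot: [-2.893, 1.57, -2.818]
ft_force: [-0.2, -1.3, -9.0]
opening: 0.122
t: 7.9
eef_pos: [456.6, -59.5, 329.6]
tcp_rot: [1.847, 1.57, 1.924]
ft_force: [0.1, 1.7, -9.8]
opening: 0.121
7.9 [456.62478624 -59.47611444 329.58717187] [ 0.11862956  1.68654647 -9.82056198]
[[-7.84271785e-02 -9.55052791e-01 -2.85872951e-01  3.75574511e+02]
 [ 9.96918419e-01 -7.46484085e-02 -2.41097592e-02 -6.57622800e+01]
 [ 1.68613200e-03 -2.86882871e-01  9.57964183e-01  5.32001664e+02]
 [ 0.00000000e+00  0.00000000e+00  0.00000000e+00  1.00000000e+00]]
jaw 94.4552464784131
```

View pics/w5.png

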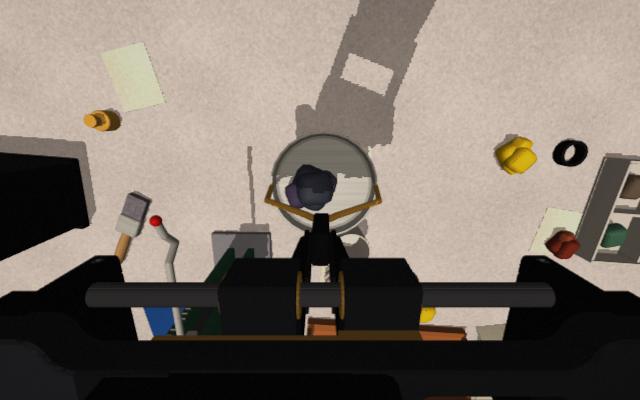

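View pics/side5.png

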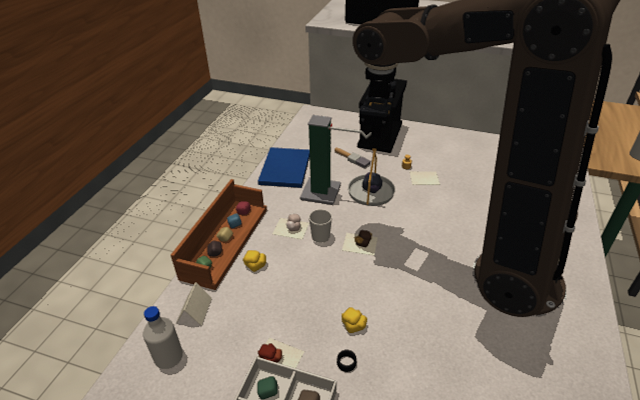

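View pics/scene5.png

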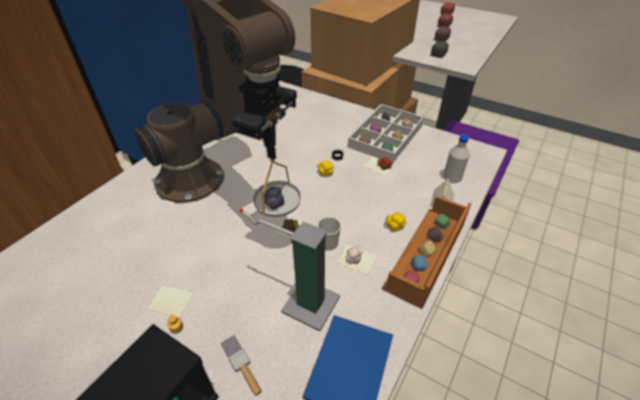

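In the wrist view the red ball is at (156,221). The arm runs down from there past the dip near (172,243). The pan is held with the stone at (312,187). I'll measure the arm's direction from this view.

Run:
```python
from h import *
p=optics.camera_params("wrist");im=cv2.imread("pics/w5.png");i=im.astype(int)
rd=((i[:,:,2]>i[:,:,1]+60)&(i[:,:,2]>i[:,:,0]+60)).astype(np.uint8)
c,s=blob(i,rd,(145,210,168,232));print(c,s,plane(p,c+0.0,278))
cv2.imwrite("pics/w5c.png",cv2.resize(im[205:340,135:215],None,fx=4.4,fy=4.4,interpolation=cv2.INTER_CUBIC))
for y in range(215,340,5):
    row=i[y,140:200]; print(y,[ (x+140) for x in range(60) if row[x].min()>95 and row[x].max()-row[x].min()<28][:20], end=";")
```

```text
[154.67346939 220.70408163] [149 216  12  10  98] [ 482.6170562  -219.07195499  278.        ]
215 [140, 146, 169, 191, 192, 193];220 [145, 184];225 [163, 199];230 [142, 153, 155, 156, 157, 158, 159, 160, 161, 162, 166, 167];235 [159, 160, 161, 162, 163, 164, 165, 171, 172];240 [164, 165, 166, 167, 168, 178];245 [170, 171, 172, 173, 174, 178];250 [153, 168, 169, 170, 171, 172, 173, 177];255 [143, 167, 168, 169, 170, 171, 175];260 [165, 166, 167, 168, 169, 170, 174];265 [164, 165, 166, 167, 168, 169, 170, 173];270 [165, 166, 167, 168, 169, 170, 171, 174, 198];275 [145, 166, 167, 168, 169, 170, 171, 172, 175];280 [164, 167, 168, 169, 170, 171, 172, 173, 176];285 [];290 [];295 [];300 [];305 [];310 [143, 144, 172, 173, 174, 175, 176, 177, 178];315 [145, 173, 174, 175, 176, 177, 178];320 [147, 174, 175, 176, 177, 178, 179];325 [149, 175, 176, 177, 178, 179, 180];330 [141, 147, 150, 151, 176, 177, 178, 179, 180, 181];335 [152, 153];
```

View pics/w5c.png

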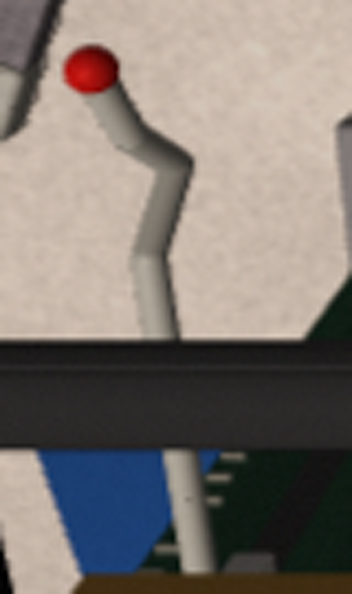

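Run:
```python
from h import *
p=optics.camera_params("wrist");im=cv2.imread("pics/w5.png").astype(int)
P=np.array([plane(p,q,268) for q in [(168.7,268),(169.8,275),(171,280),(175.6,310),(176.6,315),(177.6,320),(178.6,325),(179.6,330)]]);print(P.round(1))
v=cv2.fitLine(P[:,:2].astype(np.float32),cv2.DIST_L2,0,.01,.01).ravel();print(v,np.degrees(np.arctan2(v[1],v[0])))
red=plane(p,(154.7+.5,220.7+.5),278);print(red)
d=v[:2]*np.sign(v[0]);n=np.array([-d[1],d[0]]);print("red off line",(red[:2]-v[2:])@n)
for th in (4.,5.,6.):
  t=np.radians(th);print(th,"saddle",red[:2]+36*np.array([np.cos(t),np.sin(t)]))
print("dip px->",plane(p,(135+188/4.4,205+165/4.4),252))
```

```text
[[ 540.2 -215.1  268. ]
 [ 548.7 -214.5  268. ]
 [ 554.9 -213.7  268. ]
 [ 593.4 -211.4  268. ]
 [ 600.1 -210.7  268. ]
 [ 606.8 -210.1  268. ]
 [ 613.7 -209.4  268. ]
 [ 620.6 -208.7  268. ]]
[ 9.971320e-01  7.568191e-02  5.847918e+02 -2.117061e+02] 4.340404
[ 483.09879235 -218.60573196  278.        ]
red off line 0.8164783582613592
4.0 saddle [ 519.01109816 -216.0944989 ]
5.0 saddle [ 518.96180148 -215.46812522]
6.0 saddle [ 518.90158058 -214.84270728]
dip px-> [ 517.47103288 -211.72838115  252.        ]
```

The arm's direction is 4.4° and the jaws are at 94.5°, so they are square to it. Saddle estimate is (519, -216). The wrist view was closer than the outer pair at the tab, so I'm using it. Now I move sideways in front of the tip.

```bash
python3 -m handwheel '[{"travel":[0,-4,0],"roll":0},{"travel":[0,-13,0],"roll":0},{"travel":[0,-27,0],"roll":0},{"travel":[0,-45,0],"roll":0},{"travel":[0,-65,0],"roll":0},{"travel":[0,-86,0],"roll":0},{"travel":[0,-106,0],"roll":0},{"travel":[0,-124,0],"roll":0}]'
python3 -m handwheel '[{"travel":[0,-14,0],"roll":0},{"travel":[0,-25,0],"roll":0},{"travel":[0,-33,0],"roll":0},{"travel":[0,-37,0],"roll":0},{"travel":[0,-37,0],"roll":0},{"travel":[0,-37,0],"roll":0}]'
python3 - <<'E'
from h import *
s=env.state();p=optics.camera_params("wrist");cv2.imwrite("pics/w6.png",optics.read_camera("wrist")[:,:,::-1])
print(s["t"],s["eef_pos"],s["ft_force"],proj(p,s["eef_pos"]))
for n in("scene","side"):cv2.imwrite(f"pics/{n}6.png",optics.read_camera(n)[:,:,::-1])
a=cv2.imread("pics/scene6.png");b=cv2.imread("pics/side6.png")
c=lambda im,x,y,w,h,s:cv2.resize(im[y:y+h,x:x+w],None,fx=s,fy=s,interpolation=cv2.INTER_CUBIC)
cv2.imwrite("pics/c6.png",np.hstack([c(a,200,150,100,120,4),c(b,320,90,100,120,4)]))
for k in range(4):
    s=env.state();print(s["eef_pos"].round(1),s["ft_force"].round(2));optics.read_camera("side")
E
```

```text
t: 8.85
eef_pos: [456.6, -185.9, 329.6]
tcp_rot: [-2.134, 1.57, -2.056]
ft_force: [-0.2, -0.4, -9.9]
opening: 0.124
t: 9.45
eef_pos: [456.8, -220.2, 329.8]
tcp_rot: [1.559, 1.57, 1.638]
ft_force: [0.0, 0.9, -8.9]
opening: 0.121
9.45 [ 456.84926295 -220.24708993  329.77810039] [ 0.00918753  0.87662195 -8.89363653] [319.63339622 228.07363703]
[ 456.9 -220.2  329.8] [-0.44 -0.77 -8.61]
[ 456.9 -220.3  329.9] [-0.16  0.31 -8.13]
[ 456.9 -220.4  329.9] [-0.05  0.09 -8.67]
[ 456.9 -220.4  329.8] [-0.24  0.78 -8.87]
```

View pics/w6.png

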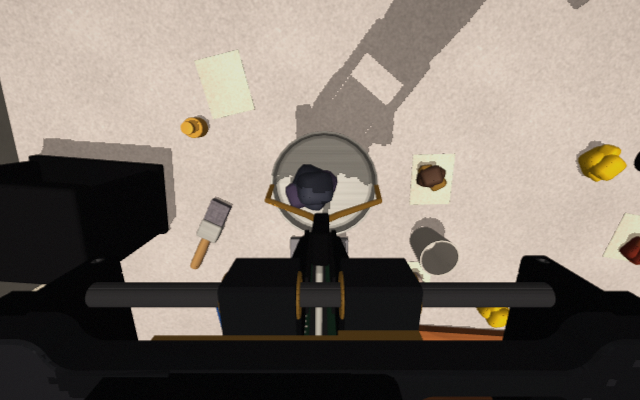

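View pics/c6.png

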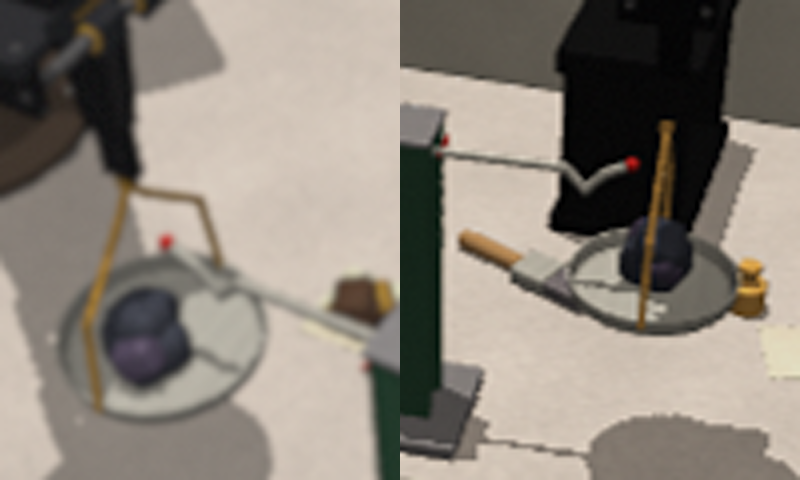

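The side crop shows the bail standing in front of the red ball, above it, with its window open along the arm. The wrist view shows the bar centred between the fingers at x ≈ 319. Checking the relative offset with the same cameras.

Run:
```python
from h import *
S=optics.camera_params("scene");D=optics.camera_params("side")
r,e=tri(S,(200+167/4,150+243/4),D,(320+232/4,90+163/4));b,e2=tri(S,(200+125/4,150+183/4),D,(320+267/4,90+126/4))
print(r,e,b,e2,"bail-red",b-r)
t=np.radians(4.4);d=np.array([np.cos(t),np.sin(t)]);print("along",(b-r)[:2]@d,"lat",(b-r)[:2]@[-d[1],d[0]])
```

```text
[ 482.9617267  -221.53851681  278.50850856] 2.3893293225285657 [ 458.00889867 -221.72271233  315.710034  ] 1.592597970555835 bail-red [-24.95282802  -0.18419552  37.20152544]
along -24.893417155316687 lat 1.7307040678917227
```

```bash
python3 -m handwheel '[{"travel":[2,0.2,0],"roll":0},{"travel":[7,0.5,0],"roll":0},{"travel":[14,1.1,0],"roll":0},{"travel":[22,1.7,0],"roll":0},{"travel":[30,2.3,0],"roll":0},{"travel":[38,2.9,0],"roll":0},{"travel":[45,3.5,0],"roll":0},{"travel":[51,3.9,0],"roll":0}]'
python3 -m handwheel '[{"travel":[5,0.4,0],"roll":0},{"travel":[8,0.6,0],"roll":0},{"travel":[10,0.8,0],"roll":0},{"travel":[10,0.8,0],"roll":0},{"travel":[10,0.8,0],"roll":0}]'
python3 - <<'E'
from h import *
s=env.state();cv2.imwrite("pics/w7.png",optics.read_camera("wrist")[:,:,::-1]);print(s["t"],s["eef_pos"])
for n in("scene","side"):cv2.imwrite(f"pics/{n}7.png",optics.read_camera(n)[:,:,::-1])
a=cv2.imread("pics/scene7.png");b=cv2.imread("pics/side7.png")
c=lambda im,x,y,w,h,s:cv2.resize(im[y:y+h,x:x+w],None,fx=s,fy=s,interpolation=cv2.INTER_CUBIC)
cv2.imwrite("pics/c7.png",np.hstack([c(a,230,175,66,90,6),c(b,335,95,66,90,6)]))
E
```

```text
t: 10.6
eef_pos: [508.6, -216.7, 329.6]
tcp_rot: [2.009, 1.571, 2.088]
ft_force: [-0.9, -0.3, -9.3]
opening: 0.119
t: 11.1
eef_pos: [517.7, -216.0, 329.8]
tcp_rot: [2.562, 1.571, 2.641]
ft_force: [0.2, 0.6, -9.1]
opening: 0.122
11.1 [ 517.72076811 -215.99786109  329.7820741 ]
```

View pics/c7.png

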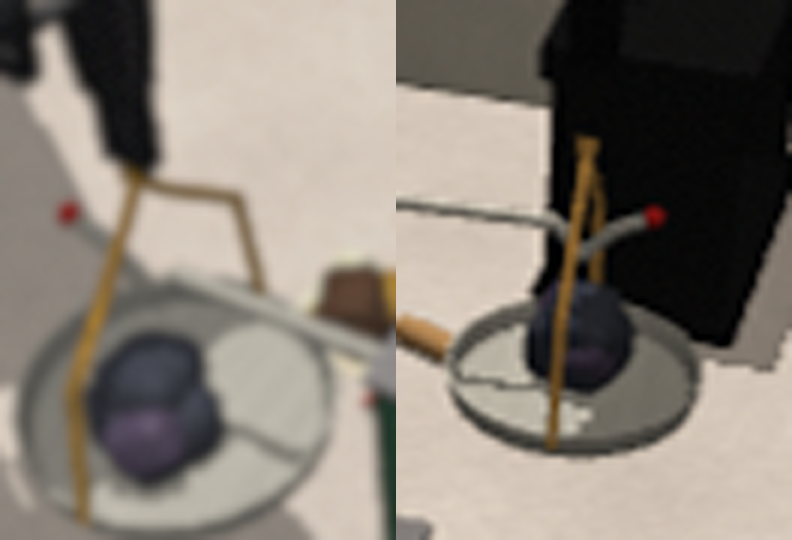

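View pics/w7.png

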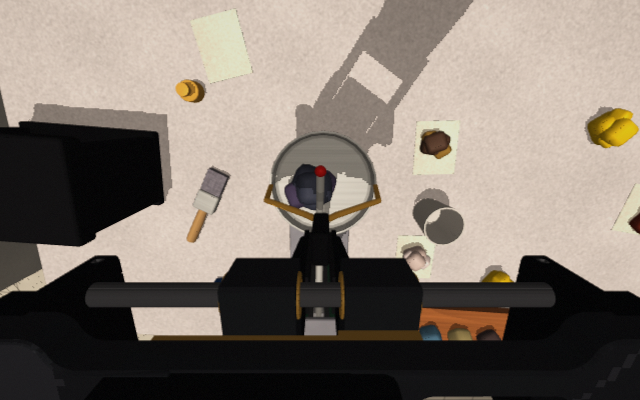

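The bail is threaded, with the arm passing through its window in both crops. The red ball is at wrist x = 320, so it is centred sideways. Measuring how far along the arm the bail sits.

Run:
```python
from h import *
S=optics.camera_params("scene");D=optics.camera_params("side")
r,e=tri(S,(230+68/6,175+213/6),D,(335+259/6,95+216/6));b,e2=tri(S,(230+138/6,175+180/6),D,(335+192/6,95+150/6))
print(r,e,b,e2)
t=np.radians(4.4);d=np.array([np.cos(t),np.sin(t)]);print("along",(b-r)[:2]@d,"lat",(b-r)[:2]@[-d[1],d[0]],(b-r)[2])
p=optics.camera_params("wrist");print("red by wrist",plane(p,(320.8,171.5),278))
```

```text
[ 481.87723732 -221.15951603  278.23629684] 1.4478770374596248 [ 518.86574285 -217.05881609  312.65287949] 2.688890000760257
along 37.194092958512805 lat 1.2508919708204222 34.41658265864595
red by wrist [ 482.1223914  -217.73111926  278.        ]
```

```bash
python3 -m handwheel '[{"travel":[0,0,-3],"roll":0},{"travel":[0,0,-9],"roll":0},{"travel":[0,0,-16],"roll":0},{"travel":[0,0,-23],"roll":0},{"travel":[0,0,-30],"roll":0},{"travel":[0,0,-36],"roll":0},{"travel":[0,0,-40],"roll":0},{"travel":[0,0,-40],"roll":0}]'
python3 - <<'E'
from h import *
s=env.state();print(s["t"],s["eef_pos"])
for n in("scene","side"):cv2.imwrite(f"pics/{n}8.png",optics.read_camera(n)[:,:,::-1])
a=cv2.imread("pics/scene8.png");b=cv2.imread("pics/side8.png")
c=lambda im,x,y,w,h,s:cv2.resize(im[y:y+h,x:x+w],None,fx=s,fy=s,interpolation=cv2.INTER_CUBIC)
cv2.imwrite("pics/c8.png",np.hstack([c(a,235,195,40,50,10),c(b,350,110,40,50,10)]))
F=[]
for k in range(8):
    s=env.state();F.append(s["ft_force"]);optics.read_camera("side")
F=np.array(F);print(F.mean(0),F.std(0))
E
```

```text
t: 12.05
eef_pos: [517.7, -215.9, 289.1]
tcp_rot: [2.451, 1.57, 2.53]
ft_force: [-0.5, 0.0, -8.2]
opening: 0.121
12.05 [ 517.71642258 -215.91985954  289.12915079]
[-0.19328858  0.04846789 -9.18895771] [0.55309462 0.4121613  0.65618023]
```

View pics/c8.png

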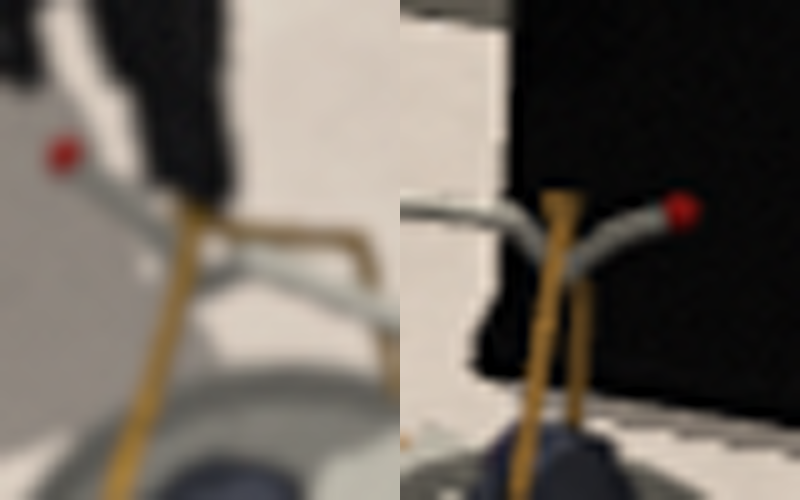

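The side crop shows the bail's apex at (562,200), straight above the dip at (568,280). The load averages 9.2 N. Continuing slowly.

```bash
cat > m.py <<'E'
from h import *
import sys
F=[];M=[];P=[]
for k in range(int(sys.argv[1])):
    s=env.state();F.append(s["ft_force"]);M.append(s["moment"]);P.append(s["eef_pos"]);im=optics.read_camera("side")
F=np.array(F);print(s["t"],np.mean(P,0).round(1),"F",F.mean(0).round(2),"+-",(F.std(0)/len(F)**.5).round(2),"M",np.mean(M,0).round(3))
p=optics.camera_params("side")
i=im[:,:,::-1].astype(int);rd=((i[:,:,2]>i[:,:,1]+60)&(i[:,:,2]>i[:,:,0]+60)).astype(np.uint8)
try:
    c,st=blob(i,rd,(366,120,392,175));print("red px side",c.round(2),st[4])
except Exception as e: print(e)
E
python3 -m handwheel '[{"travel":[0,0,-1],"roll":0},{"travel":[0,0,-2],"roll":0},{"travel":[0,0,-3.5],"roll":0},{"travel":[0,0,-5],"roll":0},{"travel":[0,0,-6.5],"roll":0},{"travel":[0,0,-8],"roll":0},{"travel":[0,0,-9],"roll":0},{"travel":[0,0,-10],"roll":0}]'
python3 m.py 4
python3 -m handwheel '[{"travel":[0,0,-1],"roll":0},{"travel":[0,0,-2],"roll":0},{"travel":[0,0,-3],"roll":0},{"travel":[0,0,-4],"roll":0},{"travel":[0,0,-5],"roll":0},{"travel":[0,0,-6],"roll":0},{"travel":[0,0,-7],"roll":0},{"travel":[0,0,-8],"roll":0}]'
python3 m.py 8
```

```text
t: 13.35
eef_pos: [517.9, -216.0, 279.7]
tcp_rot: [-0.025, 1.571, 0.054]
ft_force: [0.2, 0.6, -7.8]
opening: 0.122
13.5 [ 517.8 -216.   279.7] F [ 0.1   0.31 -8.5 ] +- [0.2  0.13 0.28] M [0.067 0.056 0.007]
red px side [377.5 131.5] 4
t: 14.35
eef_pos: [517.8, -216.0, 271.7]
tcp_rot: [0.19, 1.571, 0.269]
ft_force: [-0.5, -1.4, -7.9]
opening: 0.12
14.7 [ 517.8 -216.   271.7] F [-0.41 -0.88 -7.67] +- [0.17 0.14 0.13] M [-0.075  0.154 -0.013]
red px side [377.5 133.5] 4
```

```bash
python3 -m handwheel '[{"travel":[0,0,-1],"roll":0},{"travel":[0,0,-2],"roll":0},{"travel":[0,0,-3],"roll":0},{"travel":[0,0,-4],"roll":0},{"travel":[0,0,-5],"roll":0},{"travel":[0,0,-6],"roll":0},{"travel":[0,0,-7],"roll":0},{"travel":[0,0,-8],"roll":0}]'
python3 m.py 8
python3 - <<'E'
from h import *
for n in("scene","side"):cv2.imwrite(f"pics/{n}9.png",optics.read_camera(n)[:,:,::-1])
a=cv2.imread("pics/scene9.png");b=cv2.imread("pics/side9.png")
c=lambda im,x,y,w,h,s:cv2.resize(im[y:y+h,x:x+w],None,fx=s,fy=s,interpolation=cv2.INTER_CUBIC)
cv2.imwrite("pics/c9.png",np.hstack([c(a,235,195,40,50,10),c(b,350,110,40,50,10)]))
E
```

```text
t: 15.55
eef_pos: [517.9, -216.0, 263.7]
tcp_rot: [-0.586, 1.571, -0.507]
ft_force: [0.0, -0.6, -6.2]
opening: 0.118
15.9 [ 517.8 -216.   263.7] F [-0.83 -1.21 -6.72] +- [0.13 0.23 0.17] M [-0.19   0.201 -0.003]
red px side [377.5 135.5] 4
```

View pics/c9.png

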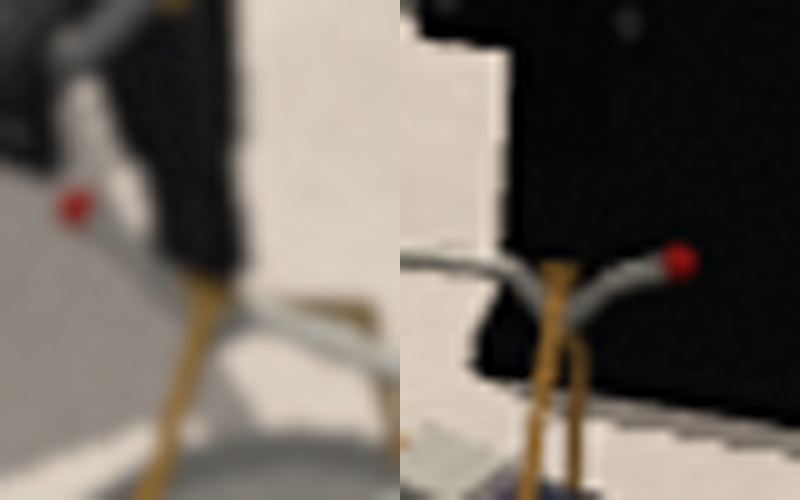

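Both side forces grow with the load: -x means the bail is on the rear flank, -y means it is off to +y. I'll ease back to centre until those forces vanish.

```bash
python3 -m handwheel '[{"travel":[-0.3,-0.3,0],"roll":0},{"travel":[-0.6,-0.6,0],"roll":0},{"travel":[-0.9,-0.9,0],"roll":0},{"travel":[-1.2,-1.2,0],"roll":0},{"travel":[-1.5,-1.5,0],"roll":0}]'
python3 m.py 6
python3 -m handwheel '[{"travel":[-0.3,-0.3,0],"roll":0},{"travel":[-0.6,-0.6,0],"roll":0},{"travel":[-0.9,-0.9,0],"roll":0},{"travel":[-1.2,-1.2,0],"roll":0},{"travel":[-1.5,-1.5,0],"roll":0}]'
python3 m.py 6
```

```text
t: 16.55
eef_pos: [516.5, -217.4, 263.8]
tcp_rot: [0.454, 1.57, 0.533]
ft_force: [1.8, 0.3, -6.5]
opening: 0.121
16.8 [ 516.5 -217.4  263.8] F [ 1.6   0.32 -7.34] +- [0.21 0.15 0.3 ] M [ 0.146 -0.254  0.018]
red px side [377.29 134.86] 7
t: 17.35
eef_pos: [515.1, -218.9, 263.8]
tcp_rot: [0.322, 1.57, 0.401]
ft_force: [4.7, 2.9, -6.4]
opening: 0.12
17.6 [ 515.  -218.9  263.8] F [ 4.37  2.31 -7.15] +- [0.2  0.16 0.26] M [ 0.653 -0.975 -0.007]
red px side [377.29 134.86] 7
```

```bash
python3 -m handwheel '[{"travel":[0.5,0.4,0],"roll":0},{"travel":[1,0.8,0],"roll":0},{"travel":[1.5,1.2,0],"roll":0},{"travel":[2,1.6,0],"roll":0},{"travel":[2.1,1.6,0],"roll":0}]'
python3 m.py 8
```

```text
t: 18.15
eef_pos: [516.5, -217.7, 263.6]
tcp_rot: [-2.897, 1.57, -2.819]
ft_force: [-0.5, -1.8, -7.7]
opening: 0.123
18.5 [ 516.7 -217.6  263.7] F [-0.75 -1.68 -7.23] +- [0.21 0.2  0.17] M [-0.331  0.203  0.004]
red px side [377.29 134.86] 7
```

```bash
python3 -m handwheel '[{"travel":[-0.15,-0.3,-1],"roll":0},{"travel":[-0.3,-0.6,-2],"roll":0},{"travel":[-0.3,-0.6,-3],"roll":0},{"travel":[-0.3,-0.6,-4],"roll":0},{"travel":[-0.3,-0.6,-5],"roll":0},{"travel":[-0.3,-0.6,-6],"roll":0},{"travel":[-0.3,-0.6,-7],"roll":0},{"travel":[-0.3,-0.6,-8],"roll":0}]'
python3 m.py 8
```

```text
t: 19.35
eef_pos: [516.7, -218.0, 255.7]
tcp_rot: [0.772, 1.571, 0.851]
ft_force: [-0.6, -0.8, -5.9]
opening: 0.121
19.7 [ 516.7 -218.   255.7] F [-0.54 -0.68 -5.68] +- [0.14 0.15 0.2 ] M [-0.055  0.228 -0.002]
red px side [377.2 137. ] 10
```

```bash
python3 -m handwheel '[{"travel":[-0.1,-0.1,-1],"roll":0},{"travel":[-0.2,-0.2,-2],"roll":0},{"travel":[-0.2,-0.2,-3.2],"roll":0},{"travel":[-0.2,-0.2,-4.4],"roll":0},{"travel":[-0.2,-0.2,-5.6],"roll":0},{"travel":[-0.2,-0.2,-7],"roll":0},{"travel":[-0.2,-0.2,-8.5],"roll":0},{"travel":[-0.2,-0.2,-10],"roll":0}]'
python3 -m handwheel '[{"travel":[0,0,-1.4],"roll":0},{"travel":[0,0,-2.8],"roll":0},{"travel":[0,0,-4.2],"roll":0},{"travel":[0,0,-5.6],"roll":0},{"travel":[0,0,-6.8],"roll":0},{"travel":[0,0,-8],"roll":0},{"travel":[0,0,-9],"roll":0},{"travel":[0,0,-10],"roll":0}]'
python3 m.py 8
python3 - <<'E'
from h import *
for n in("scene","side"):cv2.imwrite(f"pics/{n}10.png",optics.read_camera(n)[:,:,::-1])
a=cv2.imread("pics/scene10.png");b=cv2.imread("pics/side10.png")
c=lambda im,x,y,w,h,s:cv2.resize(im[y:y+h,x:x+w],None,fx=s,fy=s,interpolation=cv2.INTER_CUBIC)
cv2.imwrite("pics/c10.png",np.hstack([c(a,235,200,66,90,6),c(b,335,110,66,90,6)]))
E
```

```text
t: 20.55
eef_pos: [516.5, -218.2, 245.7]
tcp_rot: [0.312, 1.571, 0.391]
ft_force: [-0.0, -0.1, -4.3]
opening: 0.124
t: 21.35
eef_pos: [516.5, -218.2, 235.7]
tcp_rot: [0.239, 1.571, 0.318]
ft_force: [-0.1, -0.1, -3.0]
opening: 0.12
21.7 [ 516.5 -218.2  235.8] F [-0.38 -0.33 -3.35] +- [0.21 0.21 0.21] M [ 0.075  0.061 -0.004]
red px side [377.  142.5] 6
```

View pics/c10.png

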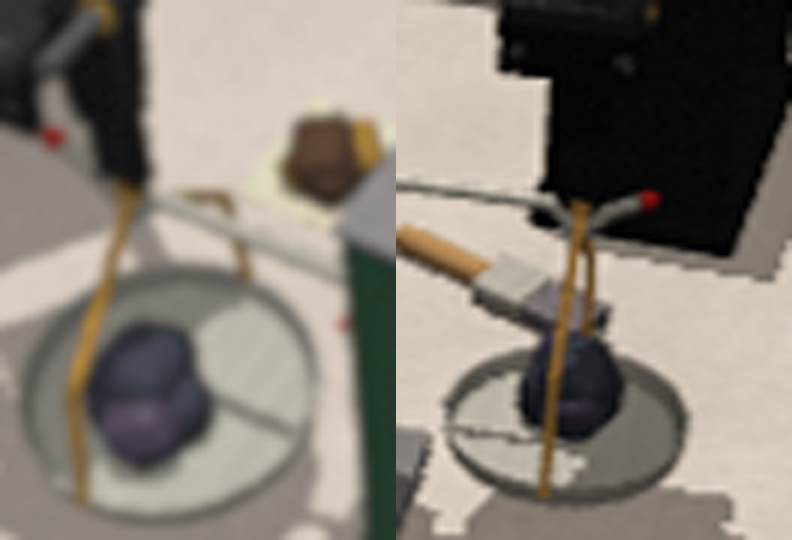

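```bash
python3 -m handwheel '[{"travel":[-0.1,-0.1,-1.2],"roll":0},{"travel":[-0.1,-0.1,-2.5],"roll":0},{"travel":[-0.1,-0.1,-3.8],"roll":0},{"travel":[-0.1,-0.1,-5.2],"roll":0},{"travel":[-0.1,-0.1,-6.5],"roll":0},{"travel":[-0.1,-0.1,-7.8],"roll":0},{"travel":[-0.1,-0.1,-9],"roll":0},{"travel":[-0.1,-0.1,-10],"roll":0}]'
python3 -m handwheel '[{"travel":[0,0,-1.2],"roll":0},{"travel":[0,0,-2.4],"roll":0},{"travel":[0,0,-3.6],"roll":0},{"travel":[0,0,-5],"roll":0},{"travel":[0,0,-6.4],"roll":0},{"travel":[0,0,-7.8],"roll":0},{"travel":[0,0,-9],"roll":0},{"travel":[0,0,-10],"roll":0}]'
python3 m.py 14
```

```text
t: 22.65
eef_pos: [516.4, -218.3, 225.7]
tcp_rot: [0.681, 1.571, 0.76]
ft_force: [0.3, -0.1, -2.3]
opening: 0.121
t: 23.45
eef_pos: [516.4, -218.3, 215.7]
tcp_rot: [0.087, 1.571, 0.166]
ft_force: [-0.4, 0.1, -0.1]
opening: 0.121
24.1 [ 516.4 -218.3  215.8] F [-0.02  0.21 -0.69] +- [0.11 0.16 0.11] M [ 0.13   0.001 -0.018]
red px side [376.29 147.86] 7
```

```bash
python3 -m handwheel '[{"travel":[0,0,-0.8],"roll":0},{"travel":[0,0,-1.6],"roll":0},{"travel":[0,0,-2.4],"roll":0},{"travel":[0,0,-3.2],"roll":0},{"travel":[0,0,-4],"roll":0},{"travel":[0,0,-4.5],"roll":0}]'
python3 m.py 30
```

```text
t: 24.75
eef_pos: [516.4, -218.3, 211.2]
tcp_rot: [1.286, 1.571, 1.364]
ft_force: [-0.5, -0.4, 0.3]
opening: 0.122
26.2 [ 516.4 -218.3  211.3] F [0.15 0.15 0.13] +- [0.1  0.09 0.08] M [ 0.113 -0.007 -0.002]
red px side [376.29 148.86] 7
```

Vertical force is now +0.13 N and the side forces are about 0, so the arm carries everything (sunk ~68–70 mm). The remaining moment of 0.11 Nm comes from the off-centre stone. Released at once it would swing about 0.1 rad, which is too fast. I'll open the jaws in half-millimetre steps so the tab leans over gently.

```bash
Z='[{"travel":[0,0,0],"roll":0},{"travel":[0,0,0],"roll":0}]'; : ; python3 -m handwheel '[{"travel":[0,0,0],"roll":0},{"travel":[0,0,0],"roll":0}]' 0.8
python3 m.py 4
python3 -m handwheel '[{"travel":[0,0,0],"roll":0},{"travel":[0,0,0],"roll":0}]' 0.77
python3 m.py 4
python3 -m handwheel '[{"travel":[0,0,0],"roll":0},{"travel":[0,0,0],"roll":0}]' 0.76
python3 m.py 4
```

```text
t: 26.45
eef_pos: [516.3, -218.3, 211.3]
tcp_rot: [1.775, 1.571, 1.854]
ft_force: [1.2, 0.6, 0.5]
opening: 0.12
26.6 [ 516.3 -218.3  211.3] F [-0.11  0.23  0.45] +- [0.46 0.19 0.23] M [ 0.112 -0.014 -0.001]
red px side [376.29 148.86] 7
t: 26.85
eef_pos: [516.4, -218.3, 211.3]
tcp_rot: [1.252, 1.571, 1.33]
ft_force: [0.1, 0.9, -0.4]
opening: 0.123
27.0 [ 516.4 -218.3  211.3] F [ 0.13  0.09 -0.3 ] +- [0.21 0.24 0.02] M [ 0.104 -0.029 -0.002]
red px side [376.29 148.86] 7
t: 27.25
eef_pos: [516.3, -218.3, 211.2]
tcp_rot: [1.968, 1.571, 2.046]
ft_force: [0.1, -0.3, -0.2]
opening: 0.121
27.4 [ 516.4 -218.3  211.2] F [-0.   -0.24  0.07] +- [0.13 0.06 0.1 ] M [ 0.1   -0.008 -0.015]
red px side [376.29 148.86] 7
```

```bash
python3 -m handwheel '[{"travel":[0,0,0],"roll":0},{"travel":[0,0,0],"roll":0}]' 0.755 | grep -E "ope|ft"
python3 -m handwheel '[{"travel":[0,0,0],"roll":0},{"travel":[0,0,0],"roll":0}]' 0.75| grep -E "ope|ft"
python3 m.py 4
python3 -m handwheel '[{"travel":[0,0,0],"roll":0},{"travel":[0,0,0],"roll":0}]' 0.745| grep -E "ope|ft"
python3 m.py 4
python3 -m handwheel '[{"travel":[0,0,0],"roll":0},{"travel":[0,0,0],"roll":0}]' 0.74| grep -E "ope|ft"
python3 m.py 4
```

```text
ft_force: [0.3, 0.2, 0.2]
opening: 0.126
ft_force: [-0.1, -0.4, -0.5]
opening: 0.127
28.0 [ 516.4 -218.3  211.3] F [-0.24 -0.23 -0.25] +- [0.19 0.19 0.1 ] M [ 0.032 -0.007  0.003]
red px side [376.29 148.86] 7
ft_force: [-0.9, -0.2, -0.5]
opening: 0.127
28.4 [ 516.4 -218.4  211.3] F [-0.22 -1.14 -0.09] +- [0.24 0.4  0.2 ] M [-0.112  0.011  0.009]
red px side [376.29 148.86] 7
ft_force: [0.3, -0.9, -0.4]
opening: 0.131
28.8 [ 516.4 -218.3  211.3] F [ 0.41 -0.95  0.23] +- [0.1  0.23 0.27] M [-0.099 -0.008 -0.021]
red px side [376.29 148.86] 7
```

The jaw clamp is gone. The tab now leans on the -y finger (Fy ≈ -1 N). Continuing in small steps.

```bash
python3 -m handwheel '[{"travel":[0,0,0],"roll":0},{"travel":[0,0,0],"roll":0}]' 0.735| grep -E "ope|ft"
python3 -m handwheel '[{"travel":[0,0,0],"roll":0},{"travel":[0,0,0],"roll":0}]' 0.73| grep -E "ope|ft"
python3 -m handwheel '[{"travel":[0,0,0],"roll":0},{"travel":[0,0,0],"roll":0}]' 0.725| grep -E "ope|ft"
python3 -m handwheel '[{"travel":[0,0,0],"roll":0},{"travel":[0,0,0],"roll":0}]' 0.72| grep -E "ope|ft"
python3 m.py 4
python3 -m handwheel '[{"travel":[0,0,0],"roll":0},{"travel":[0,0,0],"roll":0}]' 0.715| grep -E "ope|ft"
python3 -m handwheel '[{"travel":[0,0,0],"roll":0},{"travel":[0,0,0],"roll":0}]' 0.71| grep -E "ope|ft"
python3 -m handwheel '[{"travel":[0,0,0],"roll":0},{"travel":[0,0,0],"roll":0}]' 0.705| grep -E "ope|ft"
python3 -m handwheel '[{"travel":[0,0,0],"roll":0},{"travel":[0,0,0],"roll":0}]' 0.70| grep -E "ope|ft"
python3 m.py 4
python3 -c "
from h import *
cv2.imwrite('pics/w11.png',optics.read_camera('wrist')[:,:,::-1]);b=optics.read_camera('side')[:,:,::-1];a=optics.read_camera('scene')[:,:,::-1]
c=lambda im,x,y,w,h,s:cv2.resize(im[y:y+h,x:x+w],None,fx=s,fy=s,interpolation=cv2.INTER_CUBIC)
cv2.imwrite('pics/c11.png',np.hstack([c(a,235,200,66,90,6),c(b,335,110,66,90,6)]))"
```

```text
ft_force: [0.5, -0.9, 1.0]
opening: 0.13
ft_force: [-0.3, -0.7, -0.2]
opening: 0.134
ft_force: [-0.7, -0.2, 0.2]
opening: 0.137
ft_force: [0.2, -1.2, -0.1]
opening: 0.139
29.8 [ 516.3 -218.3  211.3] F [-0.18 -1.03 -0.06] +- [0.12 0.18 0.19] M [-0.097 -0.02  -0.006]
red px side [376.29 148.86] 7
ft_force: [0.4, -1.1, -0.3]
opening: 0.142
ft_force: [0.7, -0.3, -0.2]
opening: 0.146
ft_force: [0.4, -0.6, -0.0]
opening: 0.146
ft_force: [0.8, -0.3, -0.5]
opening: 0.15
30.8 [ 516.4 -218.3  211.3] F [ 0.69 -0.82 -0.35] +- [0.06 0.17 0.16] M [-0.022 -0.016  0.005]
red px side [376.29 148.86] 7
```

View pics/w11.png

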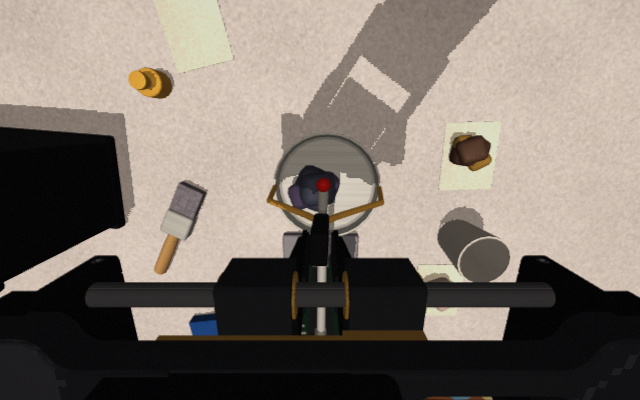

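View pics/c11.png

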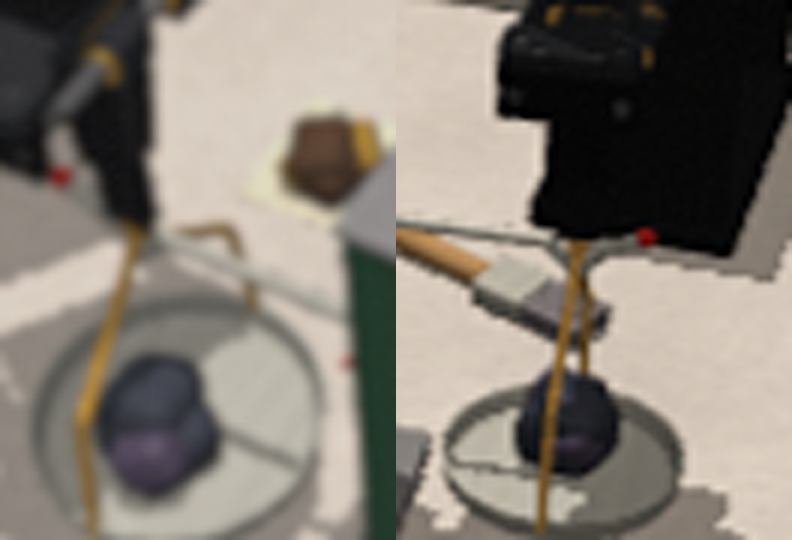

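```bash
python3 -m handwheel '[{"travel":[0,0,0],"roll":0},{"travel":[0,0,0],"roll":0}]' 0.695| grep -E "ft"
python3 -m handwheel '[{"travel":[0,0,0],"roll":0},{"travel":[0,0,0],"roll":0}]' 0.69| grep -E "ft"
python3 -m handwheel '[{"travel":[0,0,0],"roll":0},{"travel":[0,0,0],"roll":0}]' 0.68| grep -E "ft"
python3 -m handwheel '[{"travel":[0,0,0],"roll":0},{"travel":[0,0,0],"roll":0}]' 0.67| grep -E "ft"
python3 m.py 4
python3 -m handwheel '[{"travel":[0,0,0],"roll":0},{"travel":[0,0,0],"roll":0}]' 0.66| grep -E "ft"
python3 -m handwheel '[{"travel":[0,0,0],"roll":0},{"travel":[0,0,0],"roll":0}]' 0.65| grep -E "ft"
python3 -m handwheel '[{"travel":[0,0,0],"roll":0},{"travel":[0,0,0],"roll":0}]' 0.64| grep -E "ft"
python3 -m handwheel '[{"travel":[0,0,0],"roll":0},{"travel":[0,0,0],"roll":0}]' 0.63| grep -E "ft"
python3 m.py 6
```

```text
ft_force: [0.5, -1.2, 0.4]
ft_force: [0.2, 0.2, -0.6]
ft_force: [-0.4, -0.4, -0.5]
ft_force: [-0.1, -0.5, 0.1]
31.95 [ 516.4 -218.3  211.3] F [ 0.23 -0.14 -0.1 ] +- [0.2  0.12 0.35] M [-0.029 -0.001  0.004]
red px side [376.29 148.86] 7
ft_force: [0.6, -1.3, -1.0]
ft_force: [0.2, 0.2, 0.3]
ft_force: [0.3, -0.0, -0.8]
ft_force: [0.1, 1.1, -0.4]
33.05 [ 516.4 -218.3  211.3] F [-0.15  0.4  -0.22] +- [0.11 0.19 0.21] M [ 0.048  0.009 -0.025]
red px side [376.5 149.5] 4
```

```bash
python3 -m handwheel '[{"travel":[0,0,0],"roll":0},{"travel":[0,0,0],"roll":0}]' 0.62| grep -E "ft"
python3 -m handwheel '[{"travel":[0,0,0],"roll":0},{"travel":[0,0,0],"roll":0}]' 0.61| grep -E "ft"
python3 -m handwheel '[{"travel":[0,0,0],"roll":0},{"travel":[0,0,0],"roll":0}]' 0.60| grep -E "ft"
python3 -m handwheel '[{"travel":[0,0,0],"roll":0},{"travel":[0,0,0],"roll":0}]' 0.58| grep -E "ft"
python3 -m handwheel '[{"travel":[0,0,0],"roll":0},{"travel":[0,0,0],"roll":0}]' 0.56| grep -E "ft"
python3 -m handwheel '[{"travel":[0,0,0],"roll":0},{"travel":[0,0,0],"roll":0}]' 0.52| grep -E "ft"
python3 m.py 10
python3 -c "
from h import *
cv2.imwrite('pics/w12.png',optics.read_camera('wrist')[:,:,::-1]);b=optics.read_camera('side')[:,:,::-1];a=optics.read_camera('scene')[:,:,::-1]
c=lambda im,x,y,w,h,s:cv2.resize(im[y:y+h,x:x+w],None,fx=s,fy=s,interpolation=cv2.INTER_CUBIC)
cv2.imwrite('pics/c12.png',np.hstack([c(a,235,200,66,90,6),c(b,335,110,66,90,6)]))"
```

```text
ft_force: [-0.9, 0.4, -0.4]
ft_force: [0.2, -0.2, -0.5]
ft_force: [0.0, 0.1, 0.1]
ft_force: [0.1, -0.1, 0.1]
ft_force: [-0.2, -0.3, 0.8]
ft_force: [-0.3, 0.9, -0.2]
34.75 [ 516.4 -218.3  211.3] F [-0.21 -0.23  0.06] +- [0.12 0.21 0.12] M [0.048 0.022 0.006]
red px side [376.5 149.5] 4
```

View pics/w12.png

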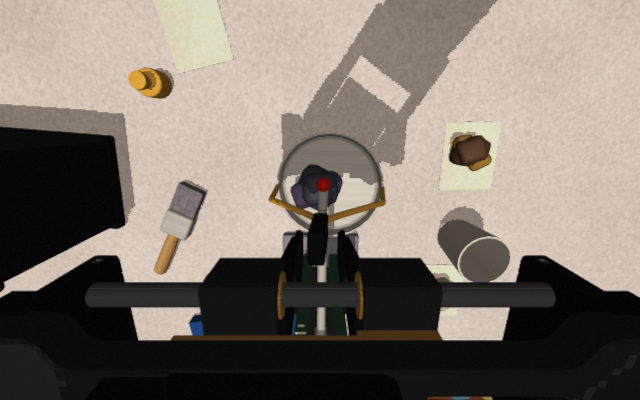

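View pics/c12.png

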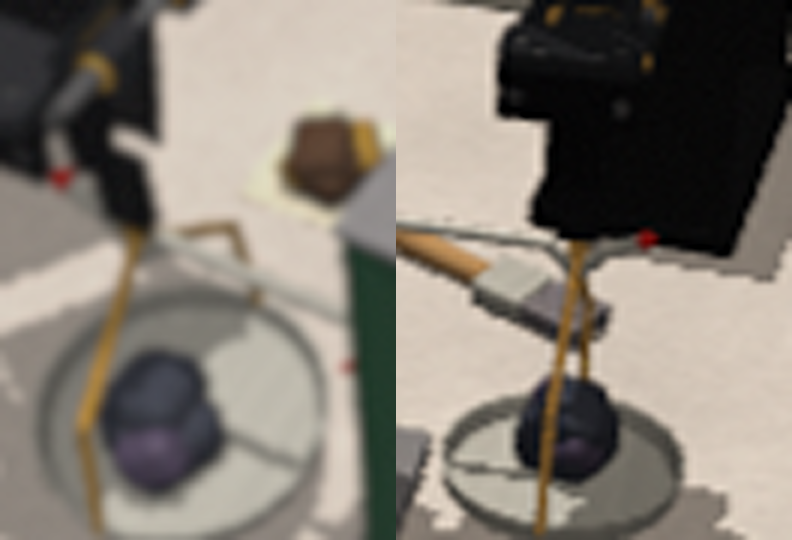

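The tab leans slightly (wrist (317,238)) and hangs free between the fingers (inner edges ~296 and ~345). The red tip did not move on release. Opening further and withdrawing straight up.

```bash
python3 -m handwheel '[{"travel":[0,0,0],"roll":0},{"travel":[0,0,0],"roll":0},{"travel":[0,0,0],"roll":0},{"travel":[0,0,0],"roll":0},{"travel":[0,0,0],"roll":0},{"travel":[0,0,0],"roll":0}]' 0.1| grep -E "ft|open"
python3 -m handwheel '[{"travel":[0,0,1],"roll":0},{"travel":[0,0,4],"roll":0},{"travel":[0,0,9],"roll":0},{"travel":[0,0,15],"roll":0},{"travel":[0,0,22],"roll":0},{"travel":[0,0,30],"roll":0},{"travel":[0,0,40],"roll":0},{"travel":[0,0,50],"roll":0}]' | grep -E "ft|open|eef"
python3 -m handwheel '[{"travel":[0,0,12],"roll":0},{"travel":[0,0,26],"roll":0},{"travel":[0,0,42],"roll":0},{"travel":[0,0,58],"roll":0},{"travel":[0,0,74],"roll":0},{"travel":[0,0,88],"roll":0},{"travel":[0,0,96],"roll":0},{"travel":[0,0,100],"roll":0}]' | grep -E "ft|open|eef"
python3 -c "
from h import *
for n in ('wrist','side','scene'):cv2.imwrite(f'pics/{n}13.png',optics.read_camera(n)[:,:,::-1])
b=cv2.imread('pics/side13.png');a=cv2.imread('pics/scene13.png')
c=lambda im,x,y,w,h,s:cv2.resize(im[y:y+h,x:x+w],None,fx=s,fy=s,interpolation=cv2.INTER_CUBIC)
cv2.imwrite('pics/c13.png',np.hstack([c(a,235,180,66,100,6),c(b,335,110,66,100,6)]))
S=optics.camera_params('scene');D=optics.camera_params('side')
rd=lambda i:((i[:,:,2]>i[:,:,1]+60)&(i[:,:,2]>i[:,:,0]+60)).astype(np.uint8)
ra=blob(a,rd(a.astype(int)),(235,203,255,245))[0];rb=blob(b,rd(b.astype(int)),(366,120,392,175))[0];print(ra,rb,tri(S,ra,D,rb))
"
```

```text
ft_force: [-0.0, -0.0, 0.8]
opening: 0.447
eef_pos: [516.4, -218.3, 262.3]
ft_force: [-0.4, 0.0, -0.7]
opening: 0.447
eef_pos: [516.4, -218.3, 362.2]
ft_force: [-0.2, -0.1, -0.7]
opening: 0.448
[244.66666667 229.33333333] [376.5 149.5] (array([ 481.76012861, -221.10994354,  210.20294646]), np.float64(0.3591560751749961))
```

View pics/c13.png

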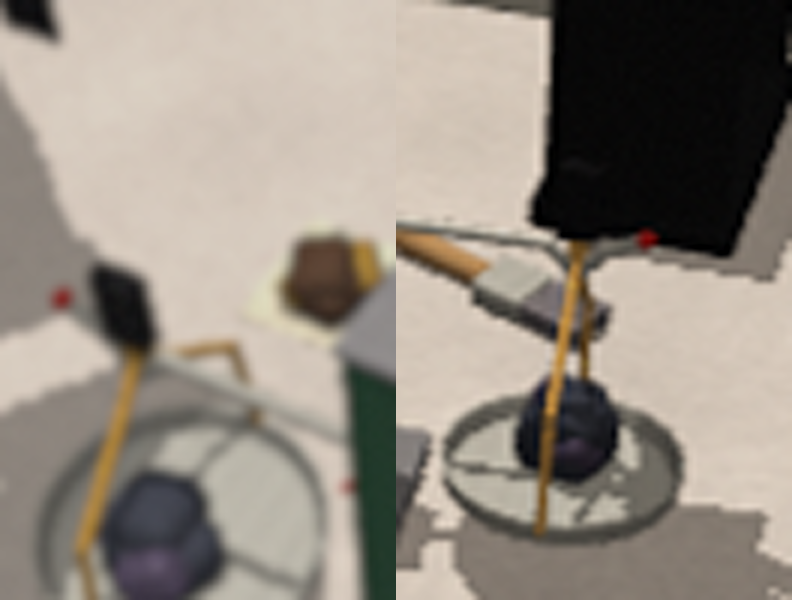

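View pics/wrist13.png

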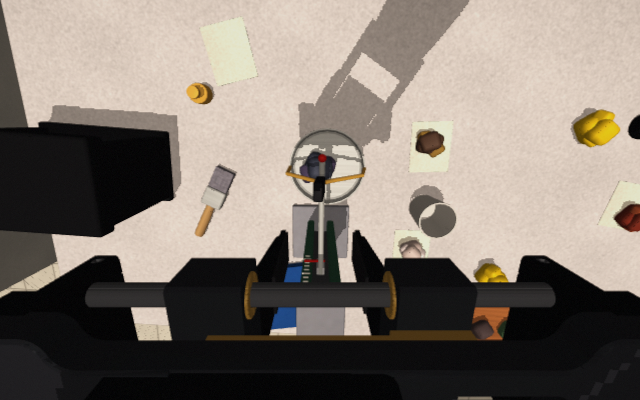

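The pan hangs from the dip with the stone in it, and the arm has sunk about 70 mm (red tip z 210). Checking that it is still.

```bash
python3 -m handwheel '[{"travel":[0,0,0],"roll":0},{"travel":[0,0,0],"roll":0},{"travel":[0,0,0],"roll":0},{"travel":[0,0,0],"roll":0},{"travel":[0,0,0],"roll":0},{"travel":[0,0,0],"roll":0},{"travel":[0,0,0],"roll":0},{"travel":[0,0,0],"roll":0}]' | grep -E "t:"
python3 -c "
from h import *
I=[optics.read_camera('side').astype(int) for k in range(8)]
d=[np.abs(i-I[0])[100:215,320:410].max() for i in I[1:]];print('max pixel diff around pan',d,'vs earlier',np.abs(I[0]-cv2.imread('pics/side13.png')[:,:,::-1].astype(int))[100:215,320:410].max())
S=optics.camera_params('scene');D=optics.camera_params('side')
b,e=tri(S,(235+137/6,180+347/6),D,(335+(577-396)/6,110+245/6));r,_=tri(S,(244.67,229.33),D,(376.5,149.5));print('bail_top-red',b-r,e,b[2]-150)
print(job.job_done())"
```

```text
t: 38.1
tcp_rot: [1.703, 1.571, 1.781]
max pixel diff around pan [np.int64(5), np.int64(5), np.int64(5), np.int64(5), np.int64(5), np.int64(5), np.int64(5)] vs earlier 51
bail_top-red [ 37.2695602    2.26015989 -11.68836959] 2.1664925628469818 48.519531395826334
the job is handed in; nothing more can be done
None
```

I lifted the pan with the stone by its tab, threaded the bail over the red tip and hung it in the dip. I eased it down until the arm carried the full weight (about 9.1 N). Then I opened the jaws in steps of about 0.25–0.5 mm, so the off-centre pan leaned over without swinging, and withdrew straight up. The job was handed in at about 38.5 s of the 72 s allowed; no verdict is reported.

**Last checks:**
- **Load:** before release the vertical force on the tool was +0.13 ± 0.08 N and the side forces were about 0.15 N, so the arm bore everything. The red tip did not visibly move when I let go.
- **Sink and height:** the red tip is at z ≈ 210 mm, so the arm sank about 68–71 mm. The pan hangs about 41–48 mm above the table with the stone in it.
- **Stillness:** over 0.35 s just before hand-in, only image noise showed around the pan. There was one larger single-pixel difference (51 levels) against the picture taken about 0.8 s earlier. I did not trace its cause.
- **Bail position:** triangulated roughly, the top of the bail sits 37 mm behind the red ball (expected 36). It is 12 mm below the ball where 17 mm is expected. Reading the top of the bail behind the tab and bar is only good to a few millimetres. The steady side forces and the close-up pictures point to it being home, but the 7 mm limit is not confirmed from that measurement alone.
- **Bystanders:** none visibly shifted in the final views; I did not measure them.

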